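Fit the pump rotor and hold a sample cup to the sipper with tongs

TASK

Get the sample pump ready and present the sample: first put the loose roller rotor on the pump's upright drive spindle, fully home, and let go of it. Then pick up the spring tongs, grip the small open sample cup with them (it must stay uncontaminated: never touch the cup with the gripper itself) and raise it, kept upright, under the pump's hanging steel sipper until the sipper's tip is well down inside the cup, near its middle and touching nothing. Finish while still holding the cup there in the squeezed tongs, and leave the jar, beaker and bottle where they stand.

Things in the scene. Friction and masses are not known exactly. Their poses are not given: they have to be found in the camera images.
- pump: sample pump, fixed to the bench: white box 160 (x) x 170 (y) x 64 mm high with a black deck on top (to z = 70 mm). On the deck stand the steel drive spindle and, round its +x half, a grey curved shoe (37 to 45 mm from the spindle's axis, top at z = 96 mm). Origin: centre of the underside; z up; -x is the front with display and buttons.
- spindle_seat (a point): centre of the round shoulder, at pump (10, 20, 72) mm, on which the rotor sits when fully home. The spindle, 9 mm thick, rises 43 mm from this point along z; its top 9 mm taper to a 3 mm point.
- sipper: steel sipper tube of the pump, 6 mm thick, fixed. Origin: its lower tip, 130 mm above the bench, at pump (-10, -190, 130) mm; axes as the pump's. From the tip it goes 60 mm straight up, bends level and runs 120 mm along +y (190 mm above the bench), then straight down into the pump's top. The space below the tip is free.
- rotor: loose pump rotor like a spool, about 160 g: two grey flanges 60 mm across with six steel rollers between them (30 mm high together), and above them an aluminium collar 26 mm across, from 30 to 48 mm above the underside, to grip. A 12 mm bore runs right through along z. Origin: centre of the underside; z up. It stands upright on the bench at the start.
- pad: thin fixed paper pad 130 x 280 x 3 mm on which the tongs lie. Origin: centre of the underside.
- tongs: steel spring tongs, 240 mm long, 120 g, lying on their side on the pad: two arms, 16 mm high and 5 mm thick, joined by a pivot at one end and spread level by a spring. Origin: middle of the grip, on the underside, midway between the open arms, near the centre of mass; x along the tongs to the jaws, z up; pivot at x = -95 mm. This body is the +y arm; the other arm swings.
- tongs_grip (a point): where the gripper squeezes the arms across the tongs' y: tongs (0, 0, 8) mm, black rubber strips 36 mm long in x. Over the outsides: 60 mm open, 41 mm closed on the cup. Each mm squeezed narrows the jaws by 2.3 mm. The spring pushes back with 4 N open, 8 N closed on the cup: squeezed to 52 to 57 mm the tongs can be carried with the jaws still open.
- tongs_jaws (a point): centre of the open jaws, tongs (120, 0, 8) mm. White shallow upright vees, 16 mm high, 28 mm long in x; open they stand 67 mm apart (and measure 96 mm over the outsides), at a 54 mm grip about 53 mm. They close evenly on the middle line when the arms are squeezed evenly.
- tongs_arm (a joint): angle of the swinging arm (rad): 0 fully open, about 0.20 closed on the cup, 0.31 shut empty.
- cup: small open white sample cup, about 40 g with contents, 32 mm outside and 27 mm inside diameter, 45 mm high, floor 4 mm thick, with a flange 38 mm across round its rim (41 to 45 mm high). The tongs grip the wall below the flange. Origin: centre of the underside; z up.
- jar: closed white jar with a screw lid, about 42 mm across and 55 mm high, to be left alone. Origin: centre of the underside.
- beaker: open glass beaker, 60 mm across and 70 mm high, to be left alone. Origin: centre of the underside.
- bottle: amber glass bottle, 64 mm across and 150 mm high, to be left alone. Origin: centre of the underside.
Mind the look-alikes: they are no part of the job. Leave any orange look-alike of the cup alone.

How it is judged:
By the outcome, as a careful person would: the job done as asked, in the order asked, and still so for the second after the job is handed in, while the arm keeps its last pose, push and grip.
It also fails if it takes over 67 s, if anything falls off the work surface, if the arm or the gripper's body presses on something with over 40 N, if the wrist force passes 120 N, or if a joint passes its speed limit or range.

ROBOT

A 6-joint arm with a two-finger parallel gripper is mounted at the origin on the work surface. World frame = base frame: x ahead of the robot, y to its left, z up, the work surface at z = 0. Lengths are in m, angles in rad, forces in N, time in s.
With the tool pointing down it reaches from about 0.275 to 0.875 m from the base axis. Payload 12.5 kg.
Tool frame: the origin (TCP) lies on the centre line of the jaws, within the pads' length; the fingertips stand r.finger_overhang ahead of it and the grasp point (between the pads) lies 3 mm ahead of it (r.finger_overhang is the distance from the TCP to the fingertips, in m); z points along the fingers, y is the line along which they close (so a half turn about z gives the same grasp; the last joint's range is limited). The gripper opens to 85 mm and grips with 20 to 120 N. Pads are 22 mm wide; open, the fingers measure 114 mm over their backs; the gripper's body (76 mm by 85 mm) begins 54 mm behind the grasp point. The pads swing forward as they close: fully open they stand 13 mm farther back than shut.
Start: joints at [-1.369, 0.351, 1.652, -0, 1.139, -0.085], TCP at [0.156, -0.528, 0.253] pointing down, gripper open.
Joint ranges: [-2.75, 2.75], [-0.79, 2.1], [0.01, 2.65], [-1.57, 4.71], [0.07, 3.14], [-2.87, 2.87]. Speed limits (rad/s): [2.22, 2.22, 2.79, 3.14, 3.14, 3.14].

INTERFACE

Orientations are given as a unit quaternion [x, y, z, w].
In Python, from cell import r, optics gives the robot as it stands. The module is installed in compiled form; this text tells all that it offers. Calls block until the motion is done:
- r.move_to(position, orientation): joint-space move of the TCP to a pose.
- r.move_linear(position, rot=None, vel=0.15): straight line of the TCP; rot=None keeps the orientation; vel is the mean speed in m/s.
- r.set_joints(angles): joint-space move.
- r.set_gripper(opening, squeeze=None): opening from 0.0 (shut) to 1.0 (fully open); squeeze is the grip in N (None keeps the last); returns when the fingers have stopped.
- r.sleep(seconds).
- r.inverse_kinematics(position, orientation): joint angles nearest the present ones, or None.
- optics.get_image(name): name is "scene" or "top"; returns a dict with "pixels" (384x512x3 uint8, red, green, blue), "depth" (384x512 float32, m along the optical axis (not along the pixel's ray), 0 where there is no reading), "fx", "fy", "cx", "cy" (pixels), "D" ([k1, k2, p1, p2, k3] as OpenCV has them; the pictures are not rectified), "camera_from_world" (4x4, takes a point from world to camera coordinates). Camera axes: x right, y down, z forward; pixel columns grow to the right and rows downward; lengths in m; the calibration is good to about 2 mm. A picture is of the moment at which its call begins.
A pose or a line that the arm cannot do raises r.PlanningError and nothing moves.
- r.hand_in(): hands the job in; it is judged then, once.
Readings, each from a call of its own:
- r.current_t(): time.
- r.current_q(): joint angles.
- r.current_qvel(): joint speeds.
- r.current_effort(): joint torques, N m.
- r.current_tool_pos(): TCP position.
- r.current_ee_rot(): TCP orientation.
- r.current_contact_force(): force on the tool from outside, world axes, zero at the start.
- r.current_torque(): the same for the moment, N m.
- r.current_opening(): opening from 0.0 (shut) to 1.0 (fully open).
- r.current_finger_force(): force on a finger pad.
Only numpy, scipy, OpenCV 4.12 (cv2) and the standard library are available. Lean on these libraries where they do the work, as an engineer would, in place of code of your own. Each camera call takes 0.05 s, during which the arm holds its last target. There are 200 camera calls.

## Working session

There is one attempt and no reset: what is moved stays moved. The work goes in short steps, each a Python script; the robot and the scene stay as the last script left them, time stands still between calls to the robot, and variables do not carry over. Pictures are saved under pics/ and viewed, at most 14 in all, crops included, and the job is handed in when it is done.

```bash
mkdir -p pics; cat > h.py <<'E'
import numpy as np, cv2
from cell import r, optics
from scipy.spatial.transform import Rotation as R
def cloud(im):
    h,w=im["depth"].shape
    K=np.array([[im["fx"],0,im["cx"]],[0,im["fy"],im["cy"]],[0,0,1.]])
    uv=np.stack(np.meshgrid(np.arange(w),np.arange(h)),-1).reshape(-1,1,2).astype(np.float64)
    n=cv2.undistortPoints(uv,K,np.array(im["D"],float)).reshape(h,w,2)
    d=im["depth"].astype(float)
    P=np.stack([n[...,0]*d,n[...,1]*d,d,np.ones_like(d)],-1)
    W=P@np.linalg.inv(np.array(im["camera_from_world"])).T
    W=W[...,:3]; W[d==0]=np.nan
    return W
def save(im,name,crop=None,s=1):
    p=im["pixels"][...,::-1]
    if crop: p=p[crop[1]:crop[3],crop[0]:crop[2]]
    cv2.imwrite("pics/"+name,cv2.resize(p,None,fx=s,fy=s,interpolation=cv2.INTER_CUBIC))
def down(yaw): # tool z down, tool y axis at world angle yaw
    y=np.array([np.cos(yaw),np.sin(yaw),0]);z=np.array([0,0,-1.]);x=np.cross(y,z)
    return R.from_matrix(np.stack([x,y,z],1)).as_quat()
E
python3 - <<'E'
from h import *
for n in("scene","top"):
    im=optics.get_image(n);save(im,n+"0.png",None,1.5)
    np.savez(n+"0.npz",W=cloud(im),p=im["pixels"])
    print(n,np.round(np.linalg.inv(im["camera_from_world"]),2).tolist(),im["fx"])
print(r.finger_overhang,r.current_t(),r.current_ee_rot(),r.current_contact_force(),r.current_tool_pos())
E
```

```text
scene [[0.2, 0.58, -0.79, 1.37], [0.98, -0.11, 0.16, -0.23], [0.01, -0.81, -0.59, 0.71], [0.0, 0.0, 0.0, 1.0]] 414.3182368798906
top [[-0.02, -0.99, 0.14, 0.37], [-1.0, 0.02, 0.0, -0.08], [-0.0, -0.14, -0.99, 1.33], [0.0, 0.0, 0.0, 1.0]] 389.16658496461815
0.022 0.1 [ 9.89739152e-01  1.42885003e-01 -1.01066234e-05 -5.36053316e-04] [-0.0502414  -0.31685824 -0.60971321] [ 0.15554883 -0.52724705  0.25280888]
```

View pics/scene0.png

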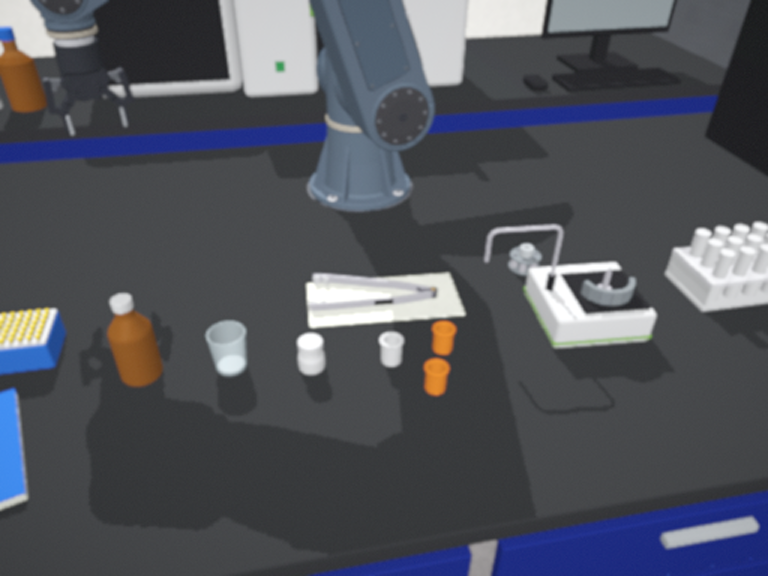

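View pics/top0.png

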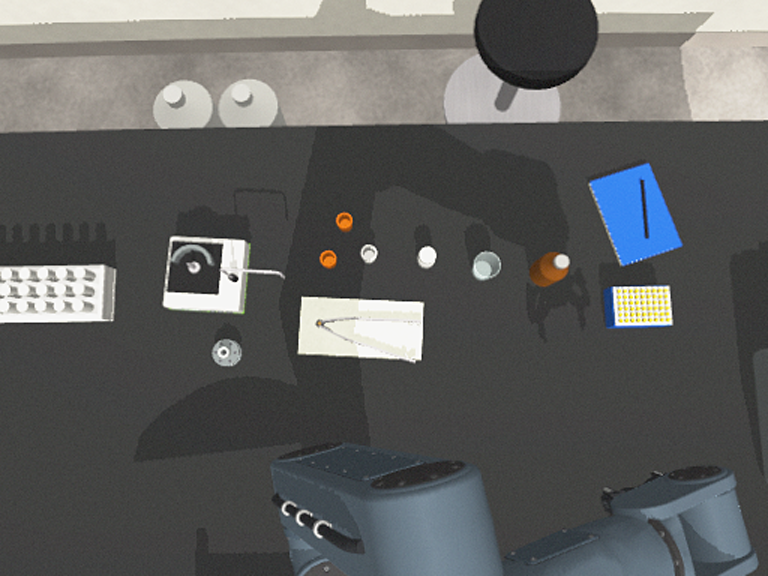

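The scene view shows the tongs on the pad at (375,295), the white cup at (391,348), orange cups at (443,337) and (436,376), the jar at (311,354) and the pump at (590,300). In the top view the rotor is at (227,352), the white cup at (369,253), and the jar, beaker and bottle lie to the right. The tongs' jaws point to -y.

Cup candidates in the top view are white (369,253), orange (344,221), orange (328,259) and the closed white jar (427,257). The white open one fits the description.

```bash
cat > m.py <<'E'
from h import *
D={n:np.load(n+"0.npz") for n in("scene","top")}
def sel(n,box,z0,z1): # box in 1.5x pixel coords
    W=D[n]["W"];m=np.zeros(W.shape[:2],bool);a=[int(v/1.5) for v in box];m[a[1]:a[3],a[0]:a[2]]=1
    return W,m&(W[...,2]>z0)&(W[...,2]<z1)
def circ(P):
    x,y=P[:,0],P[:,1];s=np.linalg.lstsq(np.c_[2*x,2*y,np.ones(len(x))],x*x+y*y,rcond=None)[0]
    return s[:2],np.sqrt(s[2]+s[0]**2+s[1]**2)
if __name__=="__main__":
    np.set_printoptions(precision=4,suppress=True)
    for n,bs in dict(top=dict(pump=(155,225,255,320,.055,.085),rotor=(205,330,250,375,.02,.06),collar=(205,330,250,375,.04,.06),cup=(352,238,386,268,.03,.06),jar=(410,240,442,272,.04,.07),or1=(330,205,360,235,.03,.06),or2=(315,245,343,270,.03,.06),beaker=(465,245,508,285,.05,.09),bottle=(520,240,575,295,.02,.17),tongs=(295,290,430,368,.010,.04),pad=(295,290,430,368,.000,.006),sip=(225,255,300,290,.1,.22),table=(200,400,300,440,-.02,.02),spin=(180,255,205,280,.1,.13)),
      scene=dict(pump=(515,255,665,350,.055,.085),rotor=(500,235,545,280,.02,.035),collar=(500,235,545,280,.04,.06),cup=(375,328,408,370,.03,.06),jar=(295,330,328,378,.04,.07),tongs=(300,265,470,325,.010,.04),sip=(480,220,570,265,.12,.22),table=(300,400,400,450,-.02,.02),spin=(595,260,620,285,.1,.13))).items():
        for k,b in bs.items():
            W,m=sel(n,b[:4],*b[4:]);P=W[m]
            if len(P)<4: print(n,k,len(P));continue
            q=np.percentile(P,[2,50,98],axis=0)
            rect=cv2.minAreaRect(P[:,:2].astype(np.float32)*1000)
            print(n,k,len(P),q.round(3).tolist(),'rect',np.round(rect[0],1),np.round(rect[1],1),round(rect[2],1))
E
python3 m.py
```

```text
top pump 2204 [[0.508, 0.223, 0.058], [0.578, 0.302, 0.066], [0.662, 0.384, 0.075]] rect [584.6 305.4] [168.2 162.1] 85.8
top rotor 250 [[0.383, 0.238, 0.024], [0.411, 0.262, 0.03], [0.439, 0.29, 0.05]] rect [411.1 265.5] [57.3 56.5] 88.7
top collar 43 [[0.399, 0.252, 0.042], [0.412, 0.265, 0.047], [0.422, 0.276, 0.053]] rect [410.8 263.7] [23.6 23. ] 62.8
top cup 55 [[0.61, -0.076, 0.036], [0.628, -0.059, 0.043], [0.645, -0.042, 0.048]] rect [628.1 -57.6] [35.5 36. ] 17.3
top jar 109 [[0.601, -0.205, 0.046], [0.617, -0.189, 0.053], [0.636, -0.17, 0.059]] rect [ 618.6 -188.4] [35.8 37.1] 56.6
top or1 52 [[0.686, -0.019, 0.032], [0.706, -0.002, 0.044], [0.719, 0.015, 0.049]] rect [704.3  -2.8] [34.9 35.8] 83.4
top or2 53 [[0.599, 0.018, 0.033], [0.62, 0.035, 0.043], [0.633, 0.052, 0.048]] rect [615.4  35.1] [34.8 34.1] 0.8
top beaker 96 [[0.563, -0.345, 0.05], [0.595, -0.322, 0.065], [0.619, -0.288, 0.073]] rect [ 590.8 -316.8] [57.5 56.3] 87.3
top bottle 429 [[0.551, -0.478, 0.024], [0.574, -0.445, 0.1], [0.607, -0.425, 0.151]] rect [ 580.3 -454. ] [63.  58.5] 34.8
top tongs 277 [[0.
[... 983 characters left out ...]
 [0.631, -0.06, 0.041], [0.649, -0.044, 0.046]] rect [632.3 -61. ] [34.3 35.8] 78.6
scene jar 197 [[0.607, -0.208, 0.041], [0.629, -0.191, 0.054], [0.641, -0.173, 0.057]] rect [ 623.8 -191.1] [37.9 35.8] 81.6
scene tongs 596 [[0.394, -0.172, 0.01], [0.477, -0.061, 0.016], [0.49, 0.054, 0.021]] rect [446.9 -55. ] [238.3  95.4] 84.6
scene sip 225 [[0.563, 0.112, 0.125], [0.57, 0.176, 0.187], [0.577, 0.238, 0.194]] rect [569.8 174.4] [128.3   8.6] 85.7
scene table 2234 [[0.701, -0.218, -0.003], [0.755, -0.149, -0.0], [0.805, -0.078, 0.002]] rect [ 752.5 -150.3] [150.4 100. ] 79.2
scene spin 17 [[0.598, 0.32, 0.101], [0.601, 0.322, 0.106], [0.604, 0.326, 0.114]] rect [600.8 323. ] [7.4 4.7] 60.5
```

```bash
python3 - <<'E'
from m import *
# rectified views (plane z=17mm) 0.5 mm/px: tongs region and cup region; x down-up
out=[]
for n in("top","scene"):
    im=optics.get_image(n)
    K=np.array([[im["fx"],0,im["cx"]],[0,im["fy"],im["cy"]],[0,0,1.]]);T=np.array(im["camera_from_world"])
    dx,dy=(2.2,-1.5) if n=="top" else (-2.2,1.5)
    xs=.66-np.arange(600)*.0005; ys=.10-np.arange(600)*.0005
    X,Y=np.meshgrid(xs-dx/1e3,ys-dy/1e3,indexing='ij')
    P=np.stack([X,Y,np.full_like(X,.018)],-1).reshape(-1,3)
    uv,_=cv2.projectPoints(P,cv2.Rodrigues(T[:3,:3])[0],T[:3,3],K,np.array(im["D"],float))
    mp=uv.reshape(600,600,2).astype(np.float32)
    o=cv2.remap(im["pixels"][...,::-1].copy(),mp[...,0],mp[...,1],cv2.INTER_CUBIC)
    for k in range(0,600,100): cv2.line(o,(k,0),(k,4),(0,255,0),1);cv2.line(o,(0,k),(4,k),(0,255,0),1)
    out.append(cv2.resize(o,(400,400),interpolation=cv2.INTER_AREA) if 0 else o)
    cv2.imwrite(f"pics/rect_{n}.png",o)
E
```

```text
(no output)
```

View pics/rect_top.png

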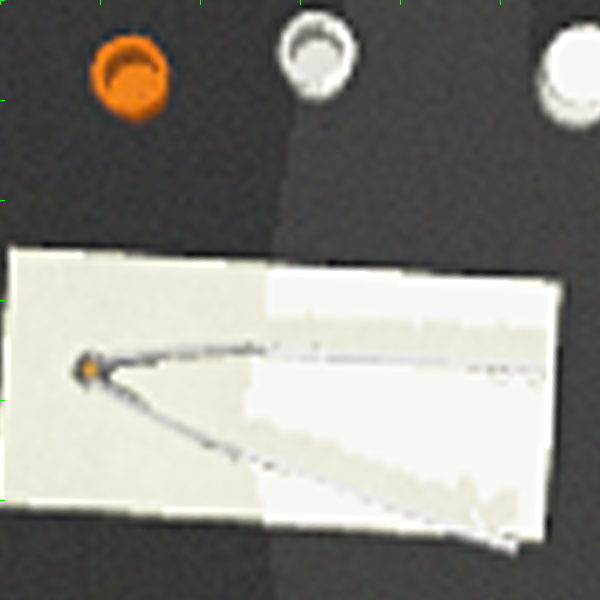

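View pics/rect_scene.png

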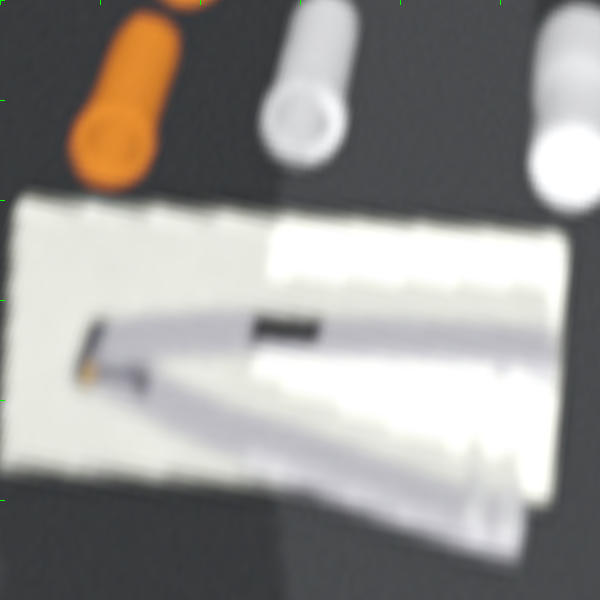

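Top-view rectified picture: pivot (89,369) and jaw ends (545,367) and (517,548), so the tongs' origin is about (0.457,-0.038) with yaw about -101°. The black strip in the scene view at (287,328) agrees with this. The enlarged view also confirms the white open cup at (316,55), beside an orange one at (130,77) and the closed jar at (577,75).

The two cameras disagree by about (4.3,-3) mm throughout, so I use the mean. Next I grasp the rotor, squeezing in two directions to centre it.

```bash
python3 - <<'E'
from h import *
t=r.current_t
p=np.array([.4130,.2635,.056])
r.move_to(p+[0,0,.10],down(np.pi/2));print(t(),r.current_q().round(2) if hasattr(r.current_q(),'round') else r.current_q())
F0=np.array(r.current_contact_force());print(F0)
r.set_gripper(.65)
r.move_linear(p,vel=.2);print(t(),r.current_contact_force()-F0)
r.set_gripper(0,20);print('y',r.current_opening(),r.current_finger_force(),t())
r.set_gripper(.6)
r.move_linear(p,rot=down(0),vel=.2);print(t())
r.set_gripper(0,50);print('x',r.current_opening(),r.current_finger_force(),t())
r.move_linear(p+[0,0,.085],vel=.2);print(t(),r.current_opening(),r.current_contact_force()-F0,r.current_tool_pos())
E
```

```text
3.1417 [ 0.47  0.38  1.89 -0.    0.87 -1.1 ]
[ 0.3708104  -0.3814887   0.71186236]
4.2 [ 0.09387754 -0.24441393 -0.38191965]
y 0.29457437738549946 19.220992047339678 4.5667
6.65
x 0.2811975331475977 48.85676108300686 7.025
7.6 0.2760150471479206 [-1.10541279  0.92448981 -2.15278815] [0.412572   0.2632836  0.14021842]
```

```bash
python3 - <<'E'
from h import *
for n in("scene","top"):
    im=optics.get_image(n);W=cloud(im)
    d=np.hypot(W[...,0]-.4126,W[...,1]-.2633)
    for z0,z1 in((.108,.119),(.083,.119)):
        P=W[(d<.04)&(W[...,2]>z0)&(W[...,2]<z1)]
        q=np.percentile(P,[1,99],axis=0);rect=cv2.minAreaRect(P[:,:2].astype(np.float32)*1000);c,rad=cv2.minEnclosingCircle(P[:,:2].astype(np.float32)*1000)
        print(n,len(P),q.round(4).tolist(),np.round(rect[0],1),np.round(rect[1],1),np.round(c,1),round(rad,1))
    T=np.array(im["camera_from_world"]);c=T@[.4126,.2633,.11,1];u=int(im["fx"]*c[0]/c[2]+im["cx"]);v=int(im["fy"]*c[1]/c[2]+im["cy"])
    save(im,f"hold_{n}.png",(max(u-50,0),max(v-45,0),u+50,v+45),4)
a,b=[cv2.imread(f"pics/hold_{n}.png") for n in("scene","top")]
h=min(a.shape[0],b.shape[0]);cv2.imwrite("pics/hold.png",np.hstack([a[:h,:400],b[:h,:400]]))
E
```

```text
scene 127 [[0.3893, 0.2342, 0.1092], [0.4426, 0.2917, 0.1183]] [418.2 261.1] [56.9 48.9] [416.3 262.7] 30.4
scene 231 [[0.39, 0.2342, 0.0847], [0.4426, 0.291, 0.1179]] [418.2 261.1] [56.9 48.9] [416.2 262.7] 30.4
top 92 [[0.385, 0.2351, 0.1084], [0.4378, 0.2614, 0.1178]] [413.3 246.7] [54.5 23.3] [411.4 256.4] 27.3
top 131 [[0.3822, 0.2349, 0.0835], [0.4377, 0.2608, 0.1176]] [411.6 247. ] [56.5 24.8] [410.  258.3] 28.3
```

View pics/hold.png

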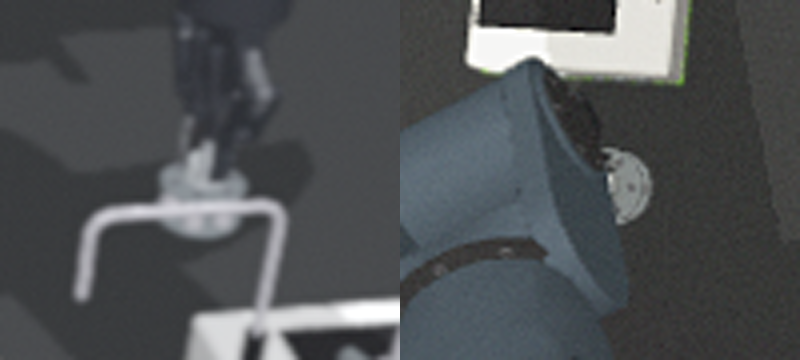

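The left half (scene) shows the rotor held level at (200,200) behind the sipper. The right half (top) shows its flange at (628,185), partly hidden by the arm. With the TCP known, the camera offsets are about (-2.5,+0.5) mm for top and (+1.5,-0.8) mm for scene, which puts the spindle at (598.8,324.0).

```bash
python3 - <<'E'
from h import *
t=r.current_t;g=lambda:np.array(r.current_contact_force())
s=np.array([.5988,.3240]);
p0=np.array(r.current_tool_pos())
r.move_linear([p0[0],p0[1],.187],vel=.2)
r.move_linear([*s,.187],vel=.2);F0=g();print(t(),F0,r.current_tool_pos())
z=.174
r.move_linear([*s,z],vel=.1);print(z,(g()-F0).round(1))
while z>.1275:
    z=max(z-.004,.127)
    r.move_linear([*s,z],vel=.06);f=g()-F0
    print(round(z,4),f.round(1),np.round(r.current_tool_pos(),4))
    if f[2]>15 or np.hypot(f[0],f[1])>15: break
print(t())
E
```

```text
9.2167 [-0.06139311  0.09661291 -0.51341647] [0.59809981 0.32383153 0.18642109]
0.174 [ 0.4 -0.9 -0.4]
0.17 [ 0.4 -0.  -0.5] [0.5987 0.324  0.17  ]
0.166 [-0.2  0.5 -0.5] [0.5987 0.3239 0.1657]
0.162 [-0.4  0.3 -0.7] [0.5987 0.324  0.1616]
0.158 [ 0.6 -0.6 -0.6] [0.5987 0.324  0.1576]
0.154 [ 0.1 -0.7 -1.4] [0.5987 0.324  0.1537]
0.15 [-0.1  0.2 -0.6] [0.5987 0.3239 0.1497]
0.146 [-0.  -0.9 -0.7] [0.5987 0.3239 0.1456]
0.142 [-0.5 -0.1 -1. ] [0.5987 0.3239 0.1417]
0.138 [ 0.3 -0.3 -1.2] [0.5986 0.3239 0.1376]
0.134 [ 0.5  0.5 -1. ] [0.5987 0.3239 0.1337]
0.13 [ 0.7 -0.4 -1.3] [0.5987 0.3239 0.1297]
0.127 [-2.7 -1.4  8.4] [0.5992 0.3243 0.1283]
12.5
```

```bash
python3 - <<'E'
from h import *
t=r.current_t;g=lambda:np.array(r.current_contact_force())
r.set_gripper(.55)
x,y,z=r.current_tool_pos()
r.move_linear([.5988,.324,.27],vel=.3)
print(t())
r.move_to([.457,-.038,.20],down(np.deg2rad(-11.3)));print(t(),r.current_q())
A,B=[optics.get_image(n) for n in("scene","top")]
for n,im in(("scene",A),("top",B)):
    W=cloud(im);d=np.hypot(W[...,0]-.599,W[...,1]-.324);P=W[(d<.033)&(W[...,2]>.094)&(W[...,2]<.108)]
    rect=cv2.minAreaRect(P[:,:2].astype(np.float32)*1000);print(n,len(P),np.median(P[:,2]),np.round(rect[:2],1))
    Q=W[(d<.012)];print('collar',np.percentile(Q[:,2],[50,90]))
save(A,"s1.png",(330,150,450,240),3.3);save(B,"s2.png",(90,140,210,230),3.3)
cv2.imwrite("pics/s12.png",np.hstack([cv2.imread("pics/s1.png"),cv2.imread("pics/s2.png")]))
E
```

```text
13.475
14.9417 [-1.83453176e-01  2.56462206e-01  1.93288894e+00  1.24090074e-04
  9.51667089e-01  1.29877435e-02]
scene 211 0.10111289562424575 [[602.4 320.9]
 [ 57.4  55.8]]
collar [0.11611214 0.11951036]
top 217 0.10163523702401678 [[596.9 325.6]
 [ 57.8  58.2]]
collar [0.11695405 0.12172093]
```

View pics/s12.png

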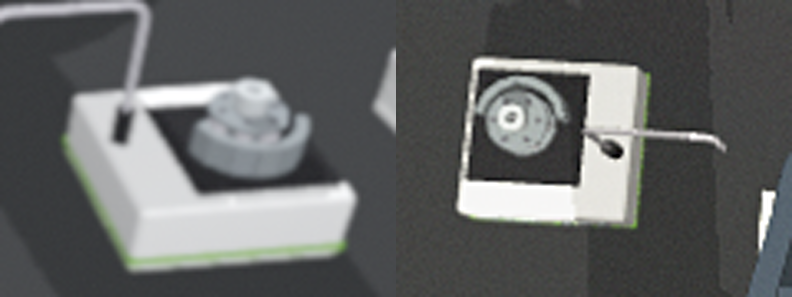

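The rotor is home: in the left half it sits at (255,100) inside the shoe, in the right half at (515,118). The flange top at z≈101.5 mm and collar top at z≈120 mm match the seated values. Now the tongs.

```bash
python3 - <<'E'
from h import *
t=r.current_t;g=lambda:np.array(r.current_contact_force())
p=np.array([.457,-.038])
r.set_gripper(.86)
r.move_linear([*p,.045],vel=.25);F0=g();z=.045;print(t(),r.current_opening())
while z>.0251:
    z-=.004;r.move_linear([*p,z],vel=.1);f=g()-F0;print(round(z,3),f.round(1))
    if f[2]>3: break
if f[2]>3: z+=.006; r.move_linear([*p,z],vel=.1)
r.set_gripper(.64,20)
print(t(),r.current_opening(),r.current_finger_force(),(g()-F0).round(1),r.current_tool_pos())
for n in("scene","top"):
    im=optics.get_image(n);save(im,f"t_{n}.png",(190,160,330,240) if n=="scene" else (180,180,300,260),3.3 if n=='top' else 2.85)
a,b=[cv2.imread(f"pics/t_{n}.png") for n in("scene","top")];h=min(len(a),len(b));cv2.imwrite("pics/t.png",np.hstack([a[:h],b[:h]]))
E
```

```text
16.1833 0.860236693563144
0.041 [-0.5  0.6 -0.2]
0.037 [-0.2  0.5  0.2]
0.033 [0.  0.3 0.8]
0.029 [0.9 0.4 1. ]
0.025 [0.4 1.2 0.6]
17.7583 0.6418868391794104 8.104111502179876 [1.4 0.2 6.3] [ 0.45802658 -0.03824659  0.02569639]
```

View pics/t.png

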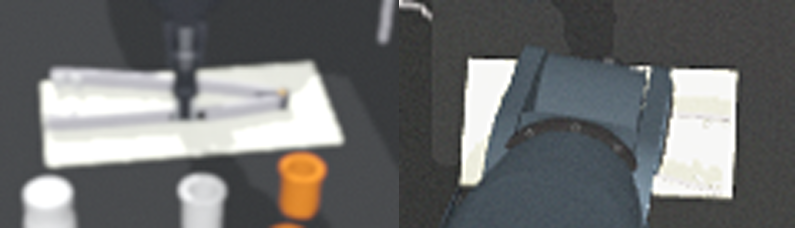

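The left half shows the fingers astride the tongs at the black strips (185,110), with the jaws to the left. The upward 6 N shows the tips just touch the pad. I lift and turn the tongs to +x, then measure the jaws.

```bash
python3 - <<'E'
from h import *
t=r.current_t;g=lambda:np.array(r.current_contact_force())
r.move_linear([.457,-.038,.13],vel=.15);print(t(),r.current_opening(),r.current_finger_force(),g().round(1))
r.move_linear([.450,-.0592,.13],rot=down(np.pi/2),vel=.1);print(t(),r.current_tool_pos(),R.from_quat(r.current_ee_rot()).as_matrix()[:,1].round(3),r.current_opening(),r.current_finger_force())
np.set_printoptions(precision=4,suppress=True)
for n in("scene","top"):
    im=optics.get_image(n);W=cloud(im);np.savez(n+"1.npz",W=W,p=im["pixels"])
    m=(abs(W[...,2]-.115)<.02)&(W[...,0]>.50)&(W[...,0]<.62)&(abs(W[...,1]+.059)<.08)
    P=W[m];print(n,len(P),np.percentile(P,[1,50,99],axis=0))
    for x0 in(.51,.53,.55,.57,.585):
        Q=P[(P[:,0]>=x0)&(P[:,0]<x0+.02)];a=Q[Q[:,1]>-.059,1];b=Q[Q[:,1]<-.059,1]
        if len(a) and len(b):print(x0,len(a),len(b),np.percentile(a,[5,50,95]),np.percentile(b,[5,50,95]),np.percentile(Q[:,2],[5,95]))
    save(im,f"u_{n}.png",(170,110,310,210) if n=="scene" else (190,120,330,220),2.8)
a,b=[cv2.imread(f"pics/u_{n}.png") for n in("scene","top")];cv2.imwrite("pics/u.png",np.hstack([a,b]))
E
```

```text
18.7083 0.639332759405407 5.032716561108828 [-0.6 -0.6 -2.2]
20.625 [ 0.44993852 -0.05918692  0.12989332] [0.001 1.    0.   ] 0.6433000342869617 5.0338004232617095
scene 227 [[ 0.502  -0.1006  0.1071]
 [ 0.5596 -0.0338  0.1201]
 [ 0.5838 -0.0213  0.1248]]
0.51 21 10 [-0.0323 -0.0309 -0.0272] [-0.0965 -0.0936 -0.0916] [0.1109 0.1241]
0.53 20 12 [-0.0303 -0.0286 -0.0247] [-0.0971 -0.0953 -0.0929] [0.1111 0.1237]
0.55 41 25 [-0.0358 -0.0298 -0.0231] [-0.0994 -0.095  -0.0862] [0.1083 0.1247]
0.57 37 46 [-0.034  -0.0256 -0.0213] [-0.1006 -0.0951 -0.0886] [0.1086 0.1242]
top 77 [[ 0.5218 -0.0951  0.1078]
 [ 0.5566 -0.0849  0.1225]
 [ 0.5789 -0.0189  0.1285]]
0.53 9 12 [-0.025  -0.022  -0.0216] [-0.0938 -0.0921 -0.0904] [0.118  0.1268]
0.55 16 14 [-0.0311 -0.0222 -0.0189] [-0.0942 -0.0925 -0.0845] [0.1101 0.125 ]
0.57 11 9 [-0.03   -0.0223 -0.019 ] [-0.0963 -0.0881 -0.0849] [0.1182 0.1263]
```

View pics/u.png

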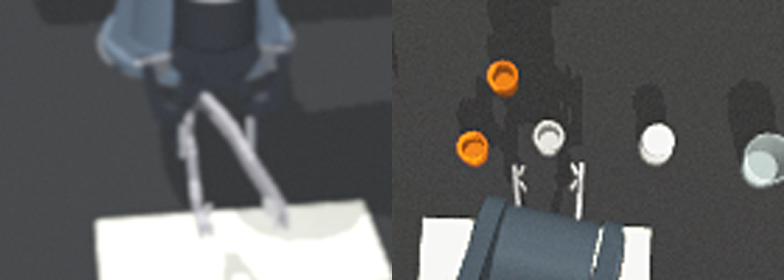

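In the right half the jaws at (518,175) and (578,175) face the cup at (548,135), well clear of the orange cup (473,148) and the jar (657,143). The measured jaw centre line is y≈-0.059, in line with the cup. I go down, advance and squeeze.

```bash
python3 - <<'E'
from h import *
t=r.current_t;g=lambda:np.array(r.current_contact_force())
y=-.0592
r.move_linear([.45,y,.037],vel=.15);F0=g();print(t(),F0.round(1))
r.move_linear([.485,y,.037],vel=.08);print((g()-F0).round(1))
r.move_linear([.5117,y,.037],vel=.06);print((g()-F0).round(1),t())
np.set_printoptions(precision=4,suppress=True)
A=optics.get_image("scene");B=optics.get_image("top")
for n,im in(("scene",A),("top",B)):
    W=cloud(im);m=(W[...,2]>.037)&(W[...,2]<.05)&(np.hypot(W[...,0]-.6305,W[...,1]+.059)<.024)
    P=W[m];print(n,len(P),np.percentile(P,[2,98],axis=0).mean(0))
save(A,"v_scene.png",(220,190,300,250),5);save(B,"v_top.png",(205,135,285,195),5)
a,b=[cv2.imread(f"pics/v_{n}.png") for n in("scene","top")];cv2.imwrite("pics/v.png",np.hstack([a,b]))
E
```

```text
21.4917 [ 0.7  1.  -0.4]
[-1.  -0.4 -1.1]
[-0.1 -1.1 -0.3] 22.675
scene 94 [ 0.6321 -0.0608  0.0422]
top 54 [ 0.6273 -0.0587  0.0426]
```

View pics/v.png

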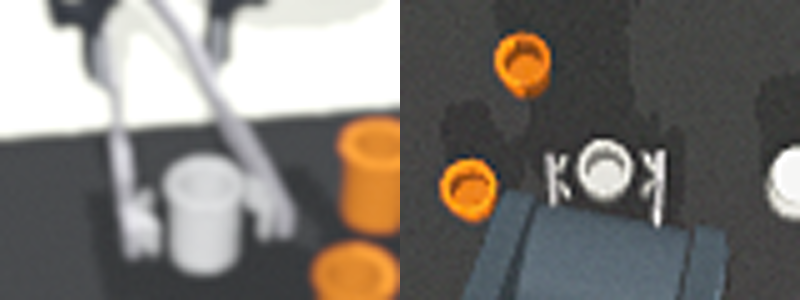

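The top half shows the cup at (605,168) between the vees at (560,174) and (655,174), about 1 mm ahead of them once parallax is allowed for. I advance 1 mm, squeeze and lift slightly to check.

```bash
python3 - <<'E'
from h import *
t=r.current_t;g=lambda:np.array(r.current_contact_force())
y=-.0592
r.move_linear([.5127,y,.037],vel=.06);F0=g()
for o in(.58,.53,.3):
    r.set_gripper(o,40);print(o,r.current_opening(),r.current_finger_force(),(g()-F0).round(1),t())
r.move_linear([.5127,y,.085],vel=.08);print(r.current_opening(),(g()-F0).round(1),r.current_tool_pos(),t())
np.set_printoptions(precision=4,suppress=True)
A=optics.get_image("scene");B=optics.get_image("top")
for n,im in(("scene",A),("top",B)):
    W=cloud(im);d=np.hypot(W[...,0]-.6305,W[...,1]+.059)<.024
    P=W[d&(W[...,2]>.04)];zt=np.percentile(P[:,2],95)
    P=P[abs(P[:,2]-zt)<.004];print(n,len(P),zt,np.percentile(P,[2,98],axis=0).mean(0))
save(A,"w_scene.png",(220,180,300,240),5);save(B,"w_top.png",(205,135,285,195),5)
a,b=[cv2.imread(f"pics/w_{n}.png") for n in("scene","top")];cv2.imwrite("pics/w.png",np.hstack([a,b]))
E
```

```text
0.58 0.5803091504853061 5.936241929302923 [0.4 0.8 0.9] 23.25
0.53 0.5319755680156635 6.734300404787064 [ 0.3 -0.   2. ] 23.475
0.3 0.4698122088313362 41.625577211380005 [-0.8  0.1  1.4] 23.6917
0.46893370590475675 [0.1 0.4 1.1] [ 0.51250712 -0.05914152  0.0848073 ] 24.4417
scene 79 0.09201380233484252 [ 0.6312 -0.0609  0.0909]
top 42 0.09250074543767609 [ 0.628  -0.0566  0.0914]
```

View pics/w.png

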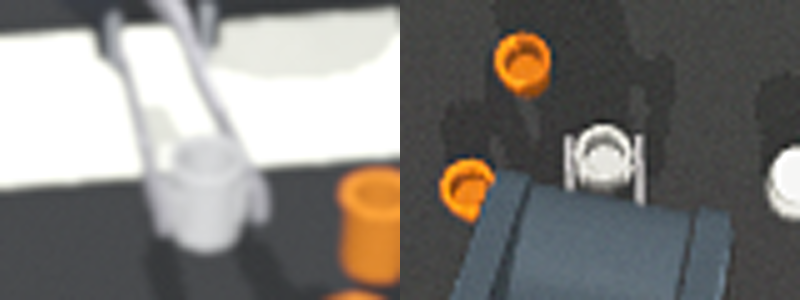

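The cup is lifted upright in the vees, left half (203,195), right half (605,155), with its rim at z≈0.0925. It sits 0.1173 m ahead of the TCP. Next I carry it under the sipper and compare cup and sipper in the same images before raising.

```bash
cat > chk.py <<'E'
from h import *
np.set_printoptions(precision=4,suppress=True)
def chk(rim,name):
    ds=[]
    for n in("scene","top"):
        im=optics.get_image(n);W=cloud(im);d=np.hypot(W[...,0]-.5635,W[...,1]-.1155)
        P=W[(d<.026)&(abs(W[...,2]-rim)<.004)]
        S=W[(d<.016)&(W[...,2]>max(.134,rim+.006))&(W[...,2]<.183)]
        c=np.percentile(P,[2,98],axis=0).mean(0);ci,rad=cv2.minEnclosingCircle(P[:,:2].astype(np.float32)*1000)
        print(n,len(P),'cup',c,np.round(ci,1),round(rad,1),'sip',len(S),np.percentile(S,[5,50,95],axis=0).tolist() if len(S) else '')
        uv=cv2.projectPoints(np.array([[.5635,.1155,.13]]),cv2.Rodrigues(np.array(im["camera_from_world"])[:3,:3])[0],np.array(im["camera_from_world"])[:3,3],np.array([[im["fx"],0,im["cx"]],[0,im["fy"],im["cy"]],[0,0,1.]]),np.array(im["D"]))[0].ravel().astype(int)
        save(im,f"{name}_{n}.png",(uv[0]-30,uv[1]-30,uv[0]+30,uv[1]+30),6.5)
    a,b=[cv2.imread(f"pics/{name}_{n}.png") for n in("scene","top")];cv2.imwrite(f"pics/{name}.png",np.hstack([a,b]))
E
python3 - <<'E'
from chk import *
y=-.0592
r.move_linear([.5127,y,.100],vel=.1)
r.move_linear([.4462,.1158,.100],vel=.1);print(r.current_t(),r.current_opening(),r.current_finger_force(),r.current_tool_pos())
chk(.1078,"k1")
E
```

```text
26.8667 0.4712804081623132 41.606301069259644 [0.4463 0.1155 0.1   ]
scene 60 cup [0.5641 0.1129 0.1068] [563.6 113.2] 20.0 sip 46 [[0.5623752843703392, 0.11134861682349065, 0.13768954595562458], [0.5657908871091136, 0.11384260310931135, 0.16126183789775955], [0.5681814011647202, 0.11710876032360584, 0.18218135200976127]]
top 42 cup [0.5621 0.1172 0.1074] [561.5 117.1] 18.1 sip 8 [[0.558936906011133, 0.1148624567026242, 0.1443436486159786], [0.5604591045012941, 0.11599588889831017, 0.1651365950747571], [0.5632588423547323, 0.11760293042692822, 0.17785207389093236]]
```

View pics/k1.png

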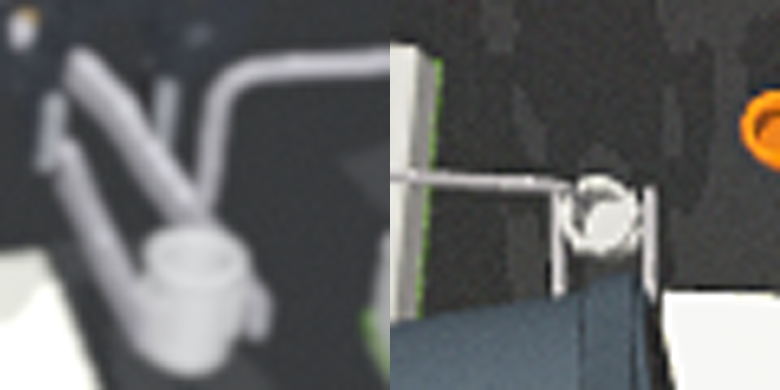

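Left half: the cup at (195,270) lies directly under the sipper at (207,200). Sipper and cup agree within about 1 mm in both cameras. Raising.

```bash
python3 - <<'E'
from chk import *
g=lambda:np.array(r.current_contact_force())
F0=g();r.move_linear([.4462,.1158,.122],vel=.06);print((g()-F0).round(1))
r.move_linear([.4462,.1158,.144],vel=.05);r.sleep(.3);print((g()-F0).round(1),r.current_t(),r.current_opening(),r.current_finger_force(),r.current_tool_pos())
chk(.152,"k2")
E
```

```text
[-1.  -1.3 -1.5]
[-0.8 -0.7 -0. ] 28.375 0.46907660462744094 41.6018807888031 [0.4461 0.1158 0.1438]
scene 67 cup [0.5652 0.1148 0.1502] [565.  115.3] 19.7 sip 26 [[0.5625021442908152, 0.1117141059437435, 0.16015734388449404], [0.565654134478376, 0.11376764347605287, 0.17132711018418534], [0.5682394199745574, 0.11875509039858258, 0.1822856618257732]]
top 42 cup [0.5608 0.1163 0.1512] [561.3 116.9] 18.3 sip 6 [[0.5594205670703647, 0.11465838450664623, 0.16508461796414187], [0.5603301473603395, 0.11578508187282792, 0.17310554022749547], [0.5627893134469577, 0.11813629683322083, 0.1818277278518164]]
```

View pics/k2.png

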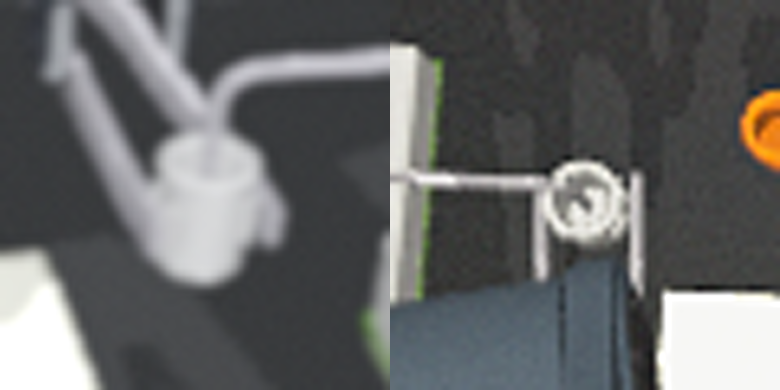

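The sipper enters the cup centrally, left half (212,160) within the rim around (210,158), with the cup upright and no contact force. The tip is about 21 mm below the rim. I hand in.

```bash
python3 -c "
from cell import r
print(r.hand_in())"
```

```text
the job is handed in; nothing more can be done
None
```

The job is handed in at about 28 s: the rotor is fully home on the spindle and released, and the tongs hold the white cup upright with the sipper tip about 21 mm below the rim, near the middle and touching nothing; jar, beaker and bottle were left alone.

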